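# Pin up the fume box sash

### The job

Raise the sliding sash of the small bench fume box all the way up, then lock it there with the loose retaining pin: push the pin from the front through the hole in the left upright and the sash behind it until its flat grip rests against the upright, and let go. Do not disturb the beaker in the box or the forceps on the bench.

Things in the scene. Friction and masses are not known exactly. Their poses are not given: they have to be found in the camera images.
- fume_box: White box fixed to the bench, 332 mm wide (y), 153 mm deep (x), open only at its front (-x), which the sash closes. Origin on the bench under the middle of the front; x points level to its back, z up. Roof 133 mm high with a collar of 18 mm on it. A grey metal upright 40 mm wide and 245 mm high stands at each front corner, nothing between them above the sash.
- lock_hole (a point): Centre of the front mouth of the 17 mm round lock hole in the left (+y) upright, 215 mm above the bench; axes as the box: +x goes level into the hole. Behind one another: front plate 8 mm, gap 5 mm, sash 8 mm, gap 5 mm, rear plate 8 mm, all with 17 mm holes that line up when the sash is fully up. The right upright has no hole.
- sash_handle (a point): Middle of the steel bar handle that stands on the top edge of the sash: a level round bar 10 mm thick, 64 mm between its two posts, running along y of the box, 35 mm above the sash's top edge. Free in front, behind and above. 175 mm above the bench with the sash down, 275 mm with it fully up.
- sash (a joint): Height of the sash in m: 0 fully down, 0.10 fully up against its stop. It rides stiffly and stays where it is left; lifting takes about 11 N.
- pin: The loose retaining pin, lying flat on the bench to the left or right in front of the box. Flat grey grip 40 mm long (x) x 26 mm wide (y) x 12 mm thick (z), then a round steel shank 12 mm thick and 60 mm long along +x, its last 10 mm tapered. Origin in the middle of the grip, on the pin's axis, 6 mm above the bench as it lies. Mass about 40 g.
- pin_shoulder (a point): Where the shank leaves the grip, on the pin's axis, 20 mm from the pin's origin; axes as the pin. It meets the mouth of the lock hole when the pin is fully home.
- pin_tip (a point): Point of the shank, on the axis, 80 mm from the pin's origin; axes as the pin.
- beaker: Small glass beaker, 55x61x68 mm, standing inside the fume box; origin under its centre. Bystander.
- forceps: Spring forceps, 127 mm long, 18 mm wide, 10 mm high, lying on the bench on the side where the pin is not; origin under the centre. Bystander.
There are look-alikes about, which are no part of the job. What is shaped like the pin but turquoise is not meant.

How it is judged:
By the outcome, as a careful person would: the job done as asked, in the order asked, and still so for the second after the job is handed in, with the robot touching nothing.
It also fails if it takes over 64 s, if anything falls off the work surface, if the arm or the gripper's body presses on something with over 40 N, if the wrist force passes 120 N, or if a joint passes its speed limit or range.

### The arm

A 7-joint arm with a two-finger parallel gripper is mounted at the origin on a cart in front of the work surface, level with it; the furniture and walls round the work are solid. World frame = base frame: x ahead of the robot, y to its left, z up, the work surface at z = 0. Lengths are in m, angles in degrees, forces in N, time in s.
With the tool pointing down it reaches from about 0.425 to 0.875 m from the base axis. Payload 4.7 kg.
Tool frame: the origin (TCP) lies at the very end of the fingers, on their centre line; the grasp point (between the pads) lies env.grip_point_offset behind it (env.grip_point_offset is the distance from the TCP to the grasp point, in m); z points along the fingers, y is the direction in which the jaws open and shut (so a half turn about z gives the same grasp; the last joint's range is limited). The gripper opens to 87 mm and grips with 3 to 60 N. Pads are 19 mm wide; open, the fingers measure 117 mm over their backs; the gripper's body (75 mm by 190 mm) begins 51 mm behind the grasp point.
Start: joints at [72.714, 18.392, -4.016, 83.108, 1.295, 78.541, -3.26], TCP at [0.202, -0.618, 0.196] pointing down, gripper open.
Joint ranges: [-163.93, 163.93], [-17.29, 119.83], [-79.2, 71.16], [3.27, 140.29], [-89.18, 269.18], [5.43, 117.66], [-154.24, 154.24]. Speed limits (degrees/s): [147.25, 147.25, 180, 180, 180, 180, 180].

### API

Orientations are given as [roll, pitch, yaw] about the fixed x, y, z axes, in that order (R = Rz(yaw) Ry(pitch) Rx(roll)).
In Python, from cell import env gives the robot as it stands.
- The arm moves only by the tool send_rows, never from a script. Its argument "plan" is a list of rows, each a list of 7 numbers: the finger opening in mm, from 0 to 87, then the shift along the tool's x, y, z in mm, then the turn, a rotation vector about the tool's x, y, z in rad. A call has 1 to 12 rows; each row shifts and turns the commanded pose from where the row before left it, along the tool's axes as they then stand; what a row does not reach is not made up. A row lasts 1/10 s, in which the tool goes at most 50 mm and 8.59 degrees, less where a joint would pass 70% of its speed; a pose out of reach is approached as far as the arm can. A call is refused whole if a number of a shift passes 50 or a number of a turn 0.15, either way. A call with a gripper value outside its range is refused whole. The fingers move at their own pace and stop on an object; "grip_force" is the grip in N (left out, the last holds). Time passes only in rows, so rows that do not move let the fingers close. It gives the time, the measured TCP pose, the force and the opening at its end, in the units of the state.
- env.get_obs(): the state, without advancing time (a new reading comes with each control period).
- env.read_camera(name): name is "scene" or "top" or "wrist"; returns the picture (400x640x3 uint8, red, green, blue); there is no depth.
- env.get_calibration(name): a dict with "fx", "fy", "cx", "cy" (pixels), "extrinsics" (4x4, takes a point from camera to world coordinates). Camera axes: x right, y down, z forward; pixel columns grow to the right and rows downward; lengths in m; the calibration is good to about 2 mm. A picture is of the moment at which its call begins: read the wrist's pose just before it. get_calibration takes no time and is no camera call; for the wrist camera it gives the pose at the moment of the call.
- env.sign_off(): hands the job in, once; it reports no verdict.
Trained networks look in the newest picture that a camera, given by its name, has taken for a name from the list of things; names that differ only in an ending like _2 or _b are one class to them, and where a whole thing is asked for, a point or a joint stands for the part that bears it (a point fixed in the world has none). Each returns a list of dicts, best first, with "confidence" (0 to 1); they miss things now and then, are a little off and sometimes report something else, mostly with a low value. They report only what shows in the picture. A call takes as long as a camera call. They do not tell look-alikes from the thing itself.
- env.regions_of(camera, query): "region" (400x640 bool, what is visible of it) and "rect" ([left, top, right, bottom] in pixels, round what is visible of it).
The state is a dict: "time_s": time; "qpos": joint angles; "joint_velocities": joint speeds; "effort": joint torques, N m; "tool_pos": TCP position; "tool_rot": TCP orientation; "force": force on the tool from outside, world axes, zero at the start; "wrist_torque": the same for the moment, N m; "grip_width": finger opening in m.
Only numpy, scipy, OpenCV 4.12 (cv2) and the standard library are available. Lean on these libraries where they do the work, as an engineer would, in place of code of your own. Each camera call takes 0.05 s, during which the arm holds its last target. There are 200 camera calls.

## Working session

There is one attempt and no reset: what is moved stays moved. The work goes in short steps, Python scripts to look and compute and a tool call to move; the robot and the scene stay as the last step left them, time stands still between calls to the robot, and variables do not carry over. Pictures are saved under pics/ and viewed, about 8 in all and at most 12, crops included, and the job is handed in when it is done.

Besides the shell and the picture viewer there is one more tool, called after "Call:" by a JSON object that holds its "name" and its "arguments". send_rows: Moves the arm, as the interface text tells. Its arguments: {"type":"object","properties":{"plan":{"type":"array"},"grip_force":{"type":"number"}},"required":["plan"]}

```bash
ls; mkdir -p pics
python3 - <<'E'
from cell import env
import cv2,numpy as np
o=env.get_obs();print(o['time_s'],o['tool_pos'],o['tool_rot'],o['grip_width'],env.grip_point_offset)
ims=[]
for c in ['scene','top']:
    im=env.read_camera(c);cv2.imwrite(f'pics/{c}0.png',im[:,:,::-1]);k=env.get_calibration(c);print(c,k['fx'],k['cx'],k['cy'],np.round(k['extrinsics'],3).tolist())
    for q in ['fume_box','sash_handle','pin','forceps','beaker']:
        for r in env.regions_of(c,q): print(c,q,r['confidence'],r['rect'])
E
```

```text
pics
0.0 [ 0.20166505 -0.61730818  0.19486986] [-1.79893074e+02  4.28940682e-03  1.80980426e+01] 0.08687305102246942 0.0187
scene 407.88165200167293 322.01450028236854 199.81241911806907 [[-0.774, -0.375, 0.51, -0.149], [-0.633, 0.471, -0.614, 0.781], [-0.01, -0.798, -0.603, 0.955], [0.0, 0.0, 0.0, 1.0]]
scene fume_box 0.76 [223.4, 146.0, 319.1, 258.1]
scene sash_handle 0.62 [268.0, 177.4, 307.8, 236.9]
scene pin 0.44 [384.0, 195.3, 395.9, 207.5]
scene pin 0.41 [387.2, 218.9, 400.8, 238.3]
scene forceps 0.52 [264.8, 329.7, 277.8, 340.6]
top 441.74368563391255 312.4244830418688 195.7418798535574 [[0.012, -0.984, 0.175, 0.311], [-1.0, -0.015, -0.012, -0.034], [0.015, -0.175, -0.984, 1.363], [0.0, 0.0, 0.0, 1.0]]
top fume_box 0.58 [224.4, 107.1, 351.7, 178.4]
top sash_handle 0.92 [246.2, 148.2, 334.1, 173.1]
top pin 0.74 [432.7, 221.5, 451.0, 245.5]
top pin 0.7 [347.3, 255.2, 380.4, 264.3]
top pin 0.65 [401.4, 209.4, 413.6, 238.7]
top pin 0.46 [362.0, 195.6, 375.7, 224.1]
```

Run:
```python
import cv2
a=cv2.imread('pics/top0.png')[90:290,180:480];cv2.imwrite('pics/topc.png',cv2.resize(a,None,fx=2.6,fy=2.6,interpolation=cv2.INTER_CUBIC))
```

```text
(no output)
```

View pics/topc.png

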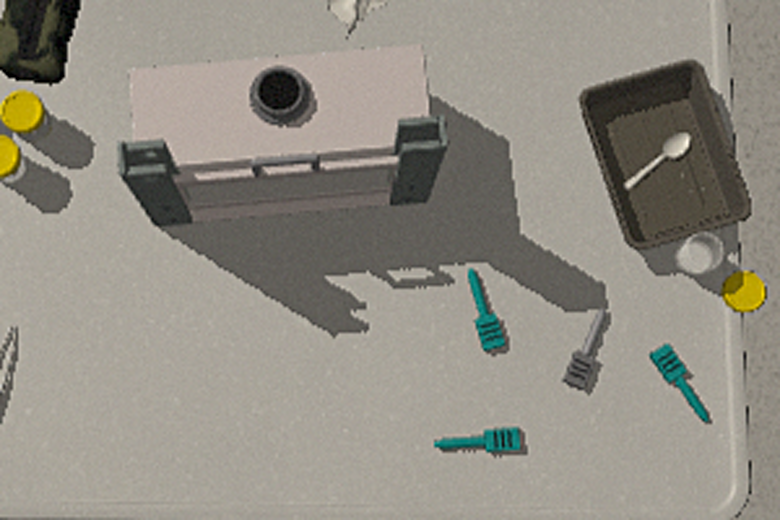

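View pics/scene0.png

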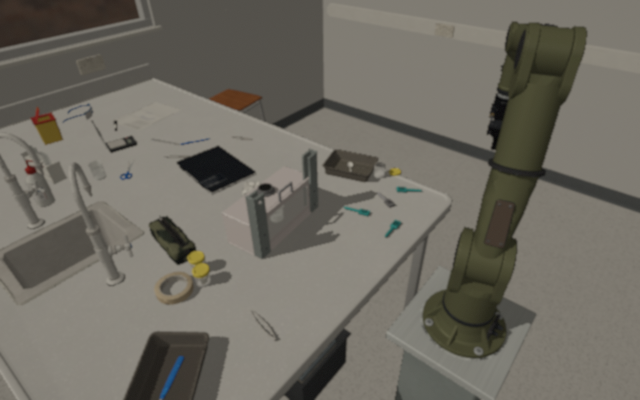

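The top view shows the grey pin at crop (582,350), full image (404,225). The three turquoise pieces are look-alikes. The box is yawed a little, with its handle at crop (287,160), and the forceps are at far left.

```bash
cat > h.py <<'E'
from cell import env
import cv2,numpy as np
from scipy.spatial.transform import Rotation as R
def ray(k,p):
    E=k['extrinsics'];d=E[:3,:3]@np.array([(p[0]-k['cx'])/k['fx'],(p[1]-k['cy'])/k['fy'],1]);return E[:3,3],d
def at_z(k,p,z):
    o,d=ray(k,p);return o+d*(z-o[2])/d[2]
def proj(k,P):
    E=k['extrinsics'];c=E[:3,:3].T@(np.asarray(P,float)-E[:3,3]);return np.array([k['fx']*c[0]/c[2]+k['cx'],k['fy']*c[1]/c[2]+k['cy']])
def state():
    o=env.get_obs();print('t',round(o['time_s'],2),'pos',np.round(o['tool_pos'],4),'rot',np.round(o['tool_rot'],2),'q',np.round(o['qpos'],1),'F',np.round(o['force'],1),'w',round(o['grip_width'],4));return o
def plan(o,tp,trot):
    """shift in tool axes (mm) and rotvec (rad) from the measured pose to the target"""
    A=R.from_euler('xyz',o['tool_rot'],degrees=True);B=R.from_euler('xyz',trot,degrees=True)
    print('shift mm',np.round(A.inv().apply(np.array(tp)-o['tool_pos'])*1e3,1),'rotvec',np.round((A.inv()*B).as_rotvec(),3))
E
python3 - <<'E'
from h import *
k=env.get_calibration('top')
c=lambda x,y:((x+.5)/2.6+180-.5,(y+.5)/2.6+90-.5)
for n,p,z in [('upL outer front top',c(120,146),.245),('upR outer',c(447,121),.245),('upL foot front L',c(163,224),0),('upL foot front R',c(190,221),0),('upR foot L',c(391,207),0),('upR foot R',c(432,200),0),('bar L',c(253,161),.175),('bar R',c(320,156),.175),('pin grip',c(581,371),.006),('pin tip',c(602,313),.006),('roof BL',c(130,70),.133),('roof BR',c(420,47),.133)]:
    print(n,np.round(at_z(k,p,z),3))
state();k=env.get_calibration('wrist');o=env.get_obs()
A=R.from_euler('xyz',o['tool_rot'],degrees=True).as_matrix()
E=k['extrinsics'];print('cam in tool',np.round(A.T@(E[:3,3]-o['tool_pos']),3),np.round(A.T@E[:3,:3],3).tolist(),k['fx'])
E
```

```text
upL outer front top [0.639 0.18  0.245]
upR outer [ 0.671 -0.149  0.245]
upL foot front L [0.614 0.17  0.   ]
upL foot front R [0.618 0.138 0.   ]
upR foot L [ 0.64  -0.106  0.   ]
upR foot R [ 0.649 -0.156  0.   ]
bar L [0.646 0.051 0.175]
bar R [ 0.652 -0.02   0.175]
pin grip [ 0.442 -0.332  0.006]
pin tip [ 0.512 -0.359  0.006]
roof BL [0.761 0.195 0.133]
roof BR [ 0.794 -0.131  0.133]
t 0.6 pos [ 0.2019 -0.6179  0.196 ] rot [180.    0.   18.1] q [72.7 18.4 -4.  83.1  1.3 78.5 -3.3] F [ 0.1 -0.7  0.2] w 0.0869
cam in tool [ 0.073 -0.    -0.187] [[0.0, -0.963, -0.269], [1.0, 0.001, -0.0], [0.001, -0.269, 0.963]] 329.7790227221586
```

Run:
```python
from h import *
o=state();plan(o,[.640,.016,.30],[180,0,95.8])
```

```text
t 0.6 pos [ 0.2019 -0.6179  0.196 ] rot [180.    0.   18.1] q [72.7 18.4 -4.  83.1  1.3 78.5 -3.3] F [ 0.1 -0.7  0.2] w 0.0869
shift mm [ 613.4 -466.4 -104.1] rotvec [ 0.     0.    -1.356]
```

Call:
{"name": "send_rows", "arguments": {"plan": [[87,34,-26,-17.4,0,0,0],[87,34,-26,-17.4,0,0,0],[87,34,-26,-17.4,0,0,0],[87,34,-26,-17.4,0,0,0],[87,34,-26,-17.4,0,0,0],[87,34,-26,-17.4,0,0,0],[87,34,-26,0,0,0,0],[87,34,-26,0,0,0,0],[87,34,-26,0,0,0,0]]}}

```text
time_s: 1.5
tool_pos: [0.4208, -0.2989, 0.3009]
tool_rot: [179.9, -0.0, 18.1]
force: [0.7, -0.3, -0.5]
grip_width: 0.0872
```

Call:
{"name": "send_rows", "arguments": {"plan": [[87,34,-26,0,0,0,0],[87,34,-26,0,0,0,0],[87,34,-26,0,0,0,0],[87,34,-26,0,0,0,0],[87,34,-26,0,0,0,0],[87,34,-26,0,0,0,0],[87,34,-26,0,0,0,0],[87,34,-26,0,0,0,0],[87,34,-26,0,0,0,0]]}}

```text
time_s: 2.4
tool_pos: [0.6391, 0.0182, 0.3005]
tool_rot: [180.0, -0.0, 18.1]
force: [0.8, -1.1, -0.1]
grip_width: 0.0868
```

Call:
{"name": "send_rows", "arguments": {"plan": [[87,0,0,0,0,0,-0.136],[87,0,0,0,0,0,-0.136],[87,0,0,0,0,0,-0.136],[87,0,0,0,0,0,-0.136],[87,0,0,0,0,0,-0.136],[87,0,0,0,0,0,-0.136],[87,0,0,0,0,0,-0.136],[87,0,0,0,0,0,-0.136],[87,0,0,0,0,0,-0.136],[87,0,0,0,0,0,-0.136],[87,0,0,0,0,0,0],[87,0,0,0,0,0,0]]}}

```text
time_s: 3.6
tool_pos: [0.6383, 0.0169, 0.3003]
tool_rot: [-180.0, -0.0, 95.8]
force: [0.2, 0.2, 0.1]
grip_width: 0.0872
```

Run:
```python
from h import *
o=state();k=env.get_calibration('wrist')
im=env.read_camera('wrist');cv2.imwrite('pics/w1.png',im[:,:,::-1])
for r in env.regions_of('wrist','sash_handle'): print(r['confidence'],r['rect'])
np.savez('k1.npz',**k)
```

```text
t 3.6 pos [0.6383 0.0169 0.3003] rot [-180.     -0.     95.82] q [ 31.2  21.6 -48.4  73.6  16.   91.6  -8.8] F [0.2 0.2 0.1] w 0.0872
0.96 [321.3, 12.5, 330.6, 314.5]
```

View pics/w1.png

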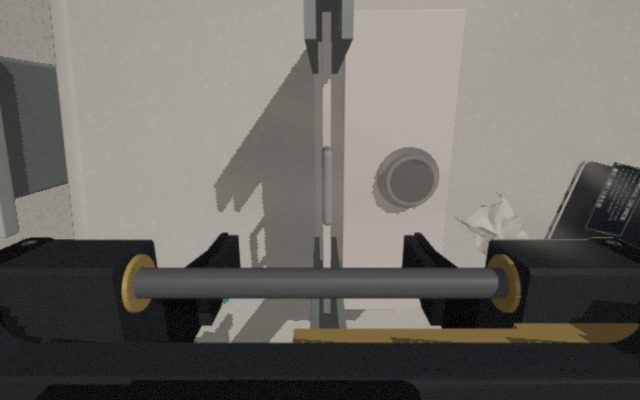

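Run:
```python
from h import *
k=dict(np.load('k1.npz'))
o=state()
im=cv2.imread('pics/w1.png');
for p in [(328,150),(328,222),(328,186)]:print(np.round(at_z(k,p,.175),4))
plan(o,np.append(at_z(k,(328,186),.175)[:2],.175-.0187),[180,0,95.8])
a=im[0:240,270:390];cv2.imwrite('pics/w1c.png',cv2.resize(a,None,fx=2.5*1.0,fy=2.5,interpolation=cv2.INTER_CUBIC))
```

```text
t 3.7 pos [0.6382 0.0169 0.3004] rot [1.800e+02 1.000e-02 9.588e+01] q [ 31.2  21.6 -48.4  73.6  16.   91.6  -8.8] F [ 0.  -0.  -0.2] w 0.087
[0.641  0.0536 0.175 ]
[ 0.6488 -0.0178  0.175 ]
[0.6448 0.019  0.175 ]
shift mm [  1.4   6.7 144.1] rotvec [0.    0.    0.001]
```

View pics/w1c.png

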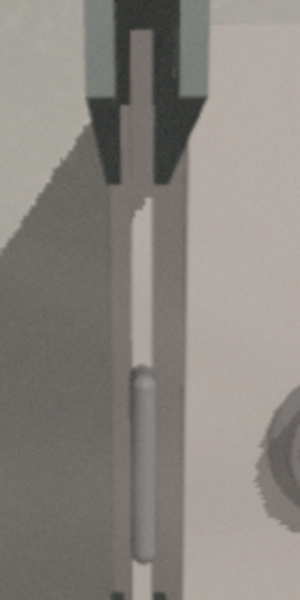

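Run:
```python
from h import *
k=dict(np.load('k1.npz'))
f=lambda x,y:((x+.5)/2.5+270-.5,(y+.5)/2.5-.5)
A=at_z(k,f(85,97),.245);B=at_z(k,f(210,97),.245);C=at_z(k,f(88,0),.245)
print(A,B,C,np.linalg.norm(A-B),np.degrees(np.arctan2((B-A)[1],(B-A)[0])))
th=np.radians(5.9);ex=np.array([np.cos(th),np.sin(th)]);ey=np.array([-ex[1],ex[0]])
bar=np.array([.6448,.0190]);o=bar-.017*ex
print('hole from bar',o+.146*ey,'from corner',A[:2]+.02*ey, 'corner in box',(A[:2]-o)@ex,(A[:2]-o)@ey)
```

```text
[0.61445126 0.13413221 0.245     ] [0.64783386 0.13754736 0.245     ] [0.61319397 0.15723683 0.245     ] 0.03355683363336808 5.841224036055801
hole from bar [0.61288234 0.16247914] from corner [0.61239541 0.15402626] corner in box -0.001353241632607394 0.1176419557887383
```

Call:
{"name": "send_rows", "arguments": {"plan": [[87,0.5,2.3,46,0,0,0],[87,0.5,2.3,46,0,0,0],[87,0.4,2.1,46,0,0,0],[87,0,0,4,0,0,0],[87,0,0,0,0,0,0],[5,0,0,0,0,0,0],[5,0,0,0,0,0,0],[5,0,0,0,0,0,0],[5,0,0,0,0,0,0],[5,0,0,0,0,0,0],[5,0,0,0,0,0,0],[5,0,0,0,0,0,0]], "grip_force": 45}}

```text
time_s: 4.9
tool_pos: [0.6447, 0.0191, 0.1583]
tool_rot: [-180.0, 0.0, 96.0]
force: [-0.2, 0.0, 0.1]
grip_width: 0.0388
```

Call:
{"name": "send_rows", "arguments": {"plan": [[5,0,0,0,0,0,0],[5,0,0,0,0,0,0],[5,0,0,0,0,0,0],[5,0,0,0,0,0,0],[5,0,0,0,0,0,0],[5,0,0,0,0,0,0]]}}

```text
time_s: 5.5
tool_pos: [0.6441, 0.0191, 0.1582]
tool_rot: [-179.9, 0.0, 96.0]
force: [-2.5, 0.2, 1.5]
grip_width: 0.0063
```

Call:
{"name": "send_rows", "arguments": {"plan": [[5,0,0,0,0,0,0],[5,0,0,0,0,0,0]]}}

```text
time_s: 5.7
tool_pos: [0.6442, 0.0191, 0.1582]
tool_rot: [-179.9, 0.0, 96.0]
force: [-4.1, 0.3, 0.7]
grip_width: 0.0058
```

Run:
```python
from h import *
o=state()
im=env.read_camera('wrist');cv2.imwrite('pics/w2.png',im[:,:,::-1])
```

```text
t 5.7 pos [0.6442 0.0191 0.1582] rot [-1.7992e+02  1.0000e-02  9.6020e+01] q [ 31.2  25.6 -47.   85.5  18.9  77.2 -11.1] F [-4.1  0.3  0.7] w 0.0058
```

View pics/w2.png

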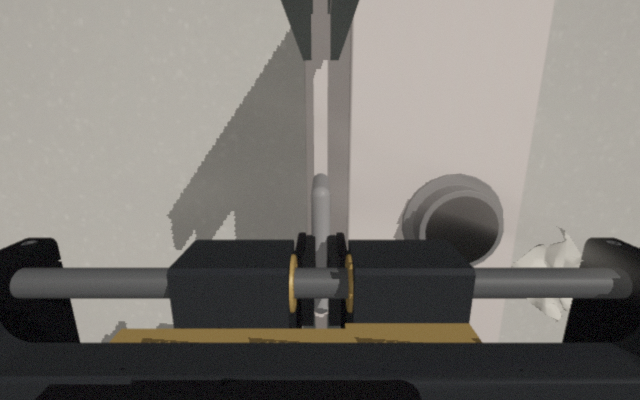

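The bar lies between the fingers, which are closed on it in the image at column 321. I lift a first part to test the hold.

Call:
{"name": "send_rows", "arguments": {"plan": [[0,0,0,-4,0,0,0],[0,0,0,-8,0,0,0],[0,0,0,-8,0,0,0],[0,0,0,-8,0,0,0],[0,0,0,0,0,0,0]]}}

```text
time_s: 6.25
tool_pos: [0.646, 0.0195, 0.1884]
tool_rot: [179.8, 0.0, 96.0]
force: [-0.6, 0.2, -0.3]
grip_width: 0.0007
```

Run:
```python
from h import *
o=state();k=env.get_calibration('wrist')
im=env.read_camera('wrist');cv2.imwrite('pics/w3.png',im[:,:,::-1]);np.savez('k3.npz',**k)
t=env.read_camera('top');cv2.imwrite('pics/t3.png',t[:,:,::-1])
s=env.read_camera('scene');cv2.imwrite('pics/s3.png',s[:,:,::-1])
a=cv2.resize(im[120:345,220:420,::-1],None,fx=2,fy=2,interpolation=cv2.INTER_CUBIC)
w2=cv2.resize(cv2.imread('pics/w2.png')[120:345,220:420],None,fx=2,fy=2,interpolation=cv2.INTER_CUBIC)
cv2.imwrite('pics/cmp.png',np.hstack([w2,a]))
```

```text
t 6.25 pos [0.646  0.0195 0.1884] rot [1.798e+02 1.000e-02 9.601e+01] q [ 31.4  24.5 -47.4  83.2  18.1  79.9 -10.5] F [-0.6  0.2 -0.3] w 0.0007
```

View pics/cmp.png

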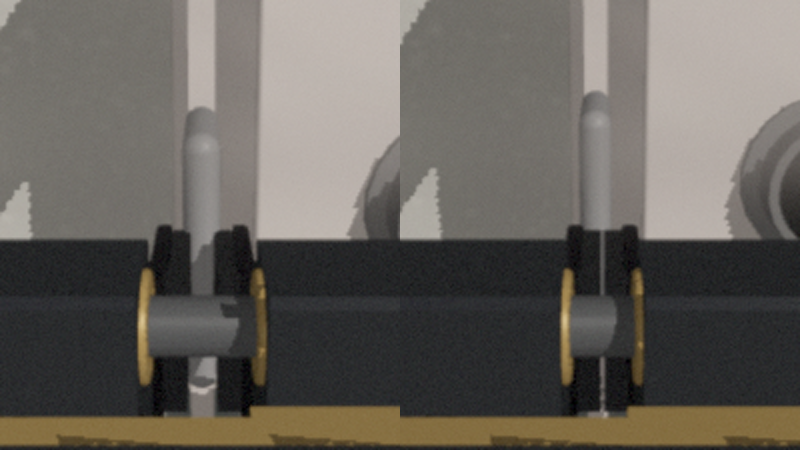

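Run:
```python
from h import *
from scipy.optimize import least_squares
k1=dict(np.load('k1.npz'));k3=dict(np.load('k3.npz'))
k2=dict(k3);E=k3['extrinsics'].copy();E[:3,3]+=np.array([.6442,.0191,.1582])-np.array([.646,.0195,.1884]);k2['extrinsics']=E
obs=[(k1,(327.3,153)),(k2,(321,192)),(k3,(317.5,180))]
f=lambda P:np.concatenate([proj(k,P)-p for k,p in obs])
r=least_squares(f,[.65,.05,.17]);print(r.x,r.fun)
for z in (.13,.15,.175):print(z,[np.round(at_z(k,p,z)[:2],4) for k,p in obs])
```

```text
[0.64047023 0.05168602 0.18261623] [ 0.0395596  -0.02775544 -0.13387109 -0.01373807  0.13151304  0.03401969]
0.13 [array([0.6421, 0.045 ]), array([0.6421, 0.0386]), array([0.6412, 0.0406])]
0.15 [array([0.6415, 0.0476]), array([0.6415, 0.0436]), array([0.6409, 0.0448])]
0.175 [array([0.6407, 0.0507]), array([0.6408, 0.0498]), array([0.6405, 0.0501])]
```

Call:
{"name": "send_rows", "arguments": {"plan": [[40,-1,-0.5,-12,0,0,0],[40,-1,-0.5,-12,0,0,0],[40,-1,-0.5,0,0,0,0],[40,0,0,0,0,0,0],[40,0,0,0,0,0,0],[40,0,0,0,0,0,0],[40,0,0,0,0,0,0]], "grip_force": 45}}

```text
time_s: 7.1
tool_pos: [0.6434, 0.016, 0.2099]
tool_rot: [-180.0, -0.0, 96.0]
force: [-0.7, 0.1, 0.9]
grip_width: 0.0389
```

Call:
{"name": "send_rows", "arguments": {"plan": [[40,0,0.5,22,0,0,0],[40,0,0,22,0,0,0],[40,0,0,20,0,0,0],[40,0,0,0,0,0,0],[0,0,0,0,0,0,0],[0,0,0,0,0,0,0],[0,0,0,0,0,0,0],[0,0,0,0,0,0,0],[0,0,0,0,0,0,0],[0,0,0,0,0,0,0],[0,0,0,0,0,0,0],[0,0,0,0,0,0,0]]}}

```text
time_s: 8.3
tool_pos: [0.6445, 0.0161, 0.147]
tool_rot: [179.9, 0.0, 96.0]
force: [-0.6, 0.2, 3.4]
grip_width: 0.0084
```

Call:
{"name": "send_rows", "arguments": {"plan": [[0,0,0,0,0,0,0],[0,0,0,0,0,0,0],[0,0,0,-2,0,0,0],[0,0,0,-3,0,0,0],[0,0,0,-3,0,0,0]]}}

```text
time_s: 8.8
tool_pos: [0.6443, 0.0161, 0.1518]
tool_rot: [-180.0, -0.1, 96.0]
force: [7.0, 0.8, -10.0]
grip_width: 0.0092
```

The width now reads about 9 mm with a 10 N load, so the bar is held.

Call:
{"name": "send_rows", "arguments": {"plan": [[0,0,0,-5,0,0,0],[0,0,0,-5,0,0,0],[0,0,0,-5,0,0,0],[0,0,0,-5,0,0,0]]}}

```text
time_s: 9.2
tool_pos: [0.6443, 0.0161, 0.1716]
tool_rot: [-180.0, -0.1, 96.0]
force: [6.5, 1.4, -10.3]
grip_width: 0.0088
```

Call:
{"name": "send_rows", "arguments": {"plan": [[0,0,0,-8,0,0,0],[0,0,0,-8,0,0,0],[0,0,0,-8,0,0,0],[0,0,0,-8,0,0,0],[0,0,0,-8,0,0,0],[0,0,0,-8,0,0,0],[0,0,0,-8,0,0,0],[0,0,0,-8,0,0,0]]}}

```text
time_s: 10.0
tool_pos: [0.6442, 0.0162, 0.2354]
tool_rot: [-179.9, -0.1, 96.0]
force: [6.5, 0.9, -11.4]
grip_width: 0.0087
```

Call:
{"name": "send_rows", "arguments": {"plan": [[0,0,0,-3,0,0,0],[0,0,0,-3,0,0,0],[0,0,0,-3,0,0,0],[0,0,0,-2,0,0,0]]}}

```text
time_s: 10.4
tool_pos: [0.644, 0.0162, 0.2399]
tool_rot: [-179.7, -0.2, 96.1]
force: [16.8, 3.3, -40.3]
grip_width: 0.0085
```

Call:
{"name": "send_rows", "arguments": {"plan": [[0,0,0,5,0,0,0],[0,0,0,2,0,0,0],[0,0,0,0,0,0,0]]}}

```text
time_s: 10.7
tool_pos: [0.6443, 0.0161, 0.2396]
tool_rot: [-179.9, -0.1, 96.0]
force: [6.2, 1.3, -10.6]
grip_width: 0.0081
```

Run:
```python
from h import *
o=state();k=env.get_calibration('wrist')
im=env.read_camera('wrist');cv2.imwrite('pics/w4.png',im[:,:,::-1]);np.savez('k4.npz',**k)
for z in (.180,.27,.275,.28): print(z,proj(k,[.6407,.0505,z]))
s=env.read_camera('scene')
for r in env.regions_of('scene','sash_handle'): print(r['confidence'],r['rect'])
ks=env.get_calibration('scene')
for z in (.175,.265,.275): print(z,proj(ks,[.6407,.0505,z]),proj(ks,[.6488,-.0178,z]))
a=cv2.resize(im[120:345,220:420,::-1],None,fx=2,fy=2,interpolation=cv2.INTER_CUBIC)
b=cv2.resize(s[130:270,215:340,::-1],None,fx=3.2,fy=3.2,interpolation=cv2.INTER_CUBIC)
c=np.zeros((450,800,3),np.uint8);c[:,:400]=a;c[:448,400:800]=b[:448,:400];cv2.imwrite('pics/cmp4.png',c)
```

```text
t 10.7 pos [0.6443 0.0161 0.2396] rot [-1.7993e+02 -7.0000e-02  9.6030e+01] q [ 31.5  23.2 -47.9  78.8  17.   85.4  -9.3] F [  6.2   1.3 -10.6] w 0.0081
0.18 [321.34976864 162.76494112]
0.27 [321.34478331 191.45200516]
0.275 [321.34434438 193.97774032]
0.28 [321.34387758 196.66389162]
0.68 [254.9, 150.3, 311.7, 218.7]
0.175 [278.65505131 194.12272853] [291.14728384 183.8026855 ]
0.265 [276.5095867  170.75694993] [289.59297806 160.83032249]
0.275 [276.2598113  168.03670147] [289.41231627 158.16017339]
```

View pics/cmp4.png

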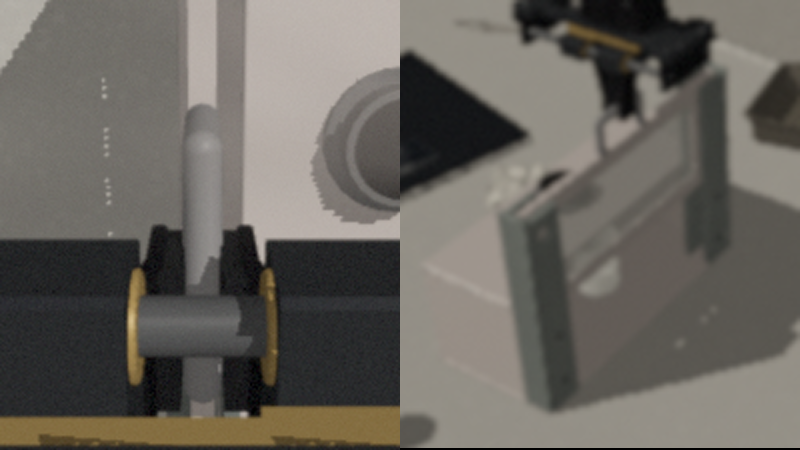

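Call:
{"name": "send_rows", "arguments": {"plan": [[30,0,0,0,0,0,0],[30,0,0,0,0,0,0],[30,0,0,0,0,0,0],[30,0,0,0,0,0,0]]}}

```text
time_s: 11.25
tool_pos: [0.6439, 0.0161, 0.2427]
tool_rot: [-180.0, 0.0, 96.0]
force: [-0.4, -0.7, -0.5]
grip_width: 0.028
```

Run:
```python
from h import *
o=state();k=env.get_calibration('wrist');im=env.read_camera('wrist')
g=lambda f:cv2.imread(f)[:,:,1].astype(float)
# bar-end profile along the bar column in each picture (mean of 5 columns)
im=im[:,:,1].astype(float)
for n,a,c in [('w2',g('pics/w2.png'),321),('w3',g('pics/w3.png'),318),('w4',g('pics/w4.png'),322),('now',im,322)]:
    p=a[160:215,c-2:c+3].mean(1);print(n,p.astype(int).tolist())
```

```text
t 11.25 pos [0.6439 0.0161 0.2427] rot [-1.800e+02  2.000e-02  9.602e+01] q [ 31.5  23.1 -47.9  78.6  17.   85.7  -9.3] F [-0.4 -0.7 -0.5] w 0.028
w2 [177, 179, 177, 178, 178, 178, 178, 177, 177, 176, 176, 176, 173, 149, 126, 122, 122, 122, 123, 123, 123, 123, 123, 123, 123, 123, 129, 135, 141, 144, 146, 150, 153, 154, 151, 148, 143, 139, 136, 135, 136, 136, 138, 135, 137, 136, 135, 136, 135, 136, 136, 136, 137, 136, 136]
w3 [176, 174, 175, 174, 173, 149, 125, 118, 117, 118, 118, 117, 119, 119, 120, 129, 137, 142, 145, 149, 151, 152, 149, 143, 137, 136, 135, 136, 135, 135, 134, 134, 134, 135, 135, 134, 135, 134, 133, 134, 134, 134, 135, 134, 135, 134, 134, 134, 134, 134, 133, 134, 134, 132, 133]
w4 [174, 175, 175, 175, 175, 174, 175, 175, 175, 173, 172, 163, 136, 122, 121, 121, 122, 122, 122, 122, 123, 123, 122, 124, 123, 129, 135, 140, 143, 144, 147, 151, 154, 153, 148, 145, 140, 136, 135, 136, 136, 134, 135, 135, 136, 135, 136, 135, 134, 135, 134, 136, 136, 135, 135]
now [179, 179, 179, 179, 179, 179, 179, 178, 178, 178, 164, 137, 126, 123, 123, 124, 124, 124, 125, 124, 126, 126, 125, 126, 134, 141, 144, 147, 150, 152, 155, 156, 153, 151, 145, 144, 140, 140, 140, 140, 139, 139, 138, 139, 140, 139, 139, 139, 137, 139, 139, 138, 138, 138, 138]
```

Run:
```python
from h import *
from scipy.optimize import brentq
k1=dict(np.load('k1.npz'));k3=dict(np.load('k3.npz'));k4=dict(np.load('k4.npz'))
k2=dict(k3);E=k3['extrinsics'].copy();E[:3,3]+=np.array([.6442,.0191,.1582])-np.array([.646,.0195,.1884]);k2['extrinsics']=E
kn=env.get_calibration('wrist')
g=cv2.imread('pics/w1.png')[:,:,1].astype(float);print(g[140:165,326:330].mean(1).astype(int).tolist())
# row of the post base edge (173.2,165.2,171.7,170.3) and bar-end edge (186,175,185,184)
for y in (.046,.049,.052):
  print(y,[round(brentq(lambda z:proj(k,[.6407,y,z])[1]-r,.05,.32),4) for k,r in [(k2,186),(k3,175),(k4,185),(kn,184)]])
for y in (.046,.049,.052):
  print(y,'base',[round(brentq(lambda z:proj(k,[.6407,y,z])[1]-r,.0,.32),4) for k,r in [(k2,173.2),(k3,165.2),(k4,171.7),(kn,170.3)]])
```

```text
[164, 165, 164, 165, 164, 154, 131, 115, 111, 111, 123, 134, 138, 142, 139, 131, 126, 127, 127, 128, 128, 128, 128, 128, 127]
0.046 [0.1445, 0.1381, 0.2359, 0.2365]
0.049 [0.1575, 0.1533, 0.2491, 0.2498]
0.052 [0.1704, 0.1685, 0.2623, 0.2631]
0.046 base [0.102, 0.0946, 0.1927, 0.1908]
0.049 base [0.1177, 0.1126, 0.2088, 0.2072]
0.052 base [0.1333, 0.1306, 0.225, 0.2236]
```

Call:
{"name": "send_rows", "arguments": {"plan": [[40,0,0,-30,0,0,0],[40,0,0,-40,0,0,0],[40,0,-20,0,0,0,0],[40,36,-21,0,0,0,-0.1],[40,0,0,0,0,0,-0.142],[40,0,0,0,0,0,-0.142],[40,0,0,0,0,0,-0.142],[40,0,0,0,0,0,-0.142],[40,0,0,0,0,0,-0.142],[40,0,0,0,0,0,-0.142],[40,0,0,0,0,0,-0.142],[40,0,0,0,0,0,-0.142]]}}

```text
time_s: 12.5
tool_pos: [0.5994, 0.0475, 0.3127]
tool_rot: [-180.0, 0.0, 167.2]
force: [0.5, 0.3, 0.6]
grip_width: 0.0403
```

Run:
```python
from h import *
o=state()
th=np.radians(5.9);ex=np.array([np.cos(th),np.sin(th),0])
H=np.array([.6125,.157,.215])
T=H-.064*ex+[0,0,-.03]
Z=np.sin(np.radians(10))*ex-np.cos(np.radians(10))*np.array([0,0,1]);X=-np.cos(np.radians(10))*ex-np.sin(np.radians(10))*np.array([0,0,1])
r=R.from_matrix(np.c_[X,np.cross(Z,X),Z]).as_euler('xyz',degrees=True);print(T,r)
plan(o,T,r)
```

```text
t 12.5 pos [0.5994 0.0475 0.3127] rot [-1.7998e+02  2.0000e-02  1.6716e+02] q [ 40.   20.1 -62.   77.6  17.7  92.5  57.5] F [0.5 0.3 0.6] w 0.0403
[0.54883902 0.15042128 0.185     ] [-180.    10.  -174.1]
shift mm [ 72.2  89.1 127.6] rotvec [-0.029 -0.173 -0.326]
```

Call:
{"name": "send_rows", "arguments": {"plan": [[40,24,29.7,0,0,0,0],[40,24,29.7,0,0,0,0],[40,24,29.7,0,0,0,0],[40,0,0,0,0,0,-0.109],[40,0,0,0,0,0,-0.109],[40,0,0,0,0,0,-0.109],[40,0,0,42,0,0,0],[40,0,0,42,0,0,0],[40,0,0,43,0,0,0],[40,0,0,0,0,-0.087,0],[40,0,0,0,0,-0.087,0],[40,0,0,0,0,0,0]]}}

```text
time_s: 13.7
tool_pos: [0.5473, 0.1496, 0.1845]
tool_rot: [-179.7, 9.9, -174.4]
force: [-0.4, -0.5, -0.2]
grip_width: 0.04
```

Run:
```python
from h import *
o=state();k=env.get_calibration('wrist')
im=env.read_camera('wrist');cv2.imwrite('pics/w5.png',im[:,:,::-1]);np.savez('k5.npz',**k)
print(proj(k,[.6125,.157,.215]))
a=cv2.resize(im[0:150,230:410,::-1],None,fx=4,fy=4,interpolation=cv2.INTER_CUBIC);cv2.imwrite('pics/w5c.png',a)
```

```text
t 13.7 pos [0.5473 0.1496 0.1845] rot [-179.65    9.93 -174.41] q [ 49.2   7.6 -72.8 103.5  11.6  65.2  68.7] F [-0.4 -0.5 -0.2] w 0.04
[321.84333704 354.15900096]
```

View pics/w5c.png

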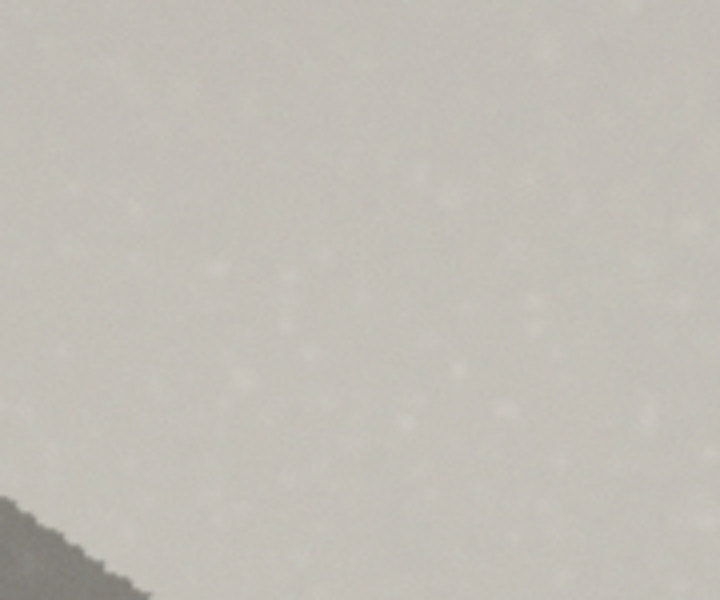

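The hole is out of sight here because the hand covers rows below 240 (hole predicted at row 354). I'll look with the hand turned a quarter instead.

```bash
cat >> h.py <<'E'
th=np.radians(5.9);ex=np.array([np.cos(th),np.sin(th),0]);ey=np.array([-ex[1],ex[0],0]);ez=np.array([0,0,1.])
CT=np.array([.073,0,-.187])
def campose(C,Xt,Zt):
    Z=Zt/np.linalg.norm(Zt);X=Xt/np.linalg.norm(Xt);M=np.c_[X,np.cross(Z,X),Z]
    return C-M@CT,R.from_matrix(M).as_euler('xyz',degrees=True),M
CR=np.array([[0,-.963,-.269],[1,.001,0],[.001,-.269,.963]])
E
python3 - <<'E'
from h import *
o=state();H=np.array([.6125,.157,.215])
t=np.radians(20)
T,r,M=campose(H-.18*ex+.12*ez+.02*ey,ey,np.sin(t)*ex-np.cos(t)*ez)
print(T,r)
k=env.get_calibration('wrist');E=np.eye(4);E[:3,:3]=M@CR;E[:3,3]=T+M@CT;k=dict(k);k['extrinsics']=E
print(proj(k,H),'body front edge x', (T-H)@ex)
plan(o,T,r)
E
```

```text
t 13.75 pos [0.5489 0.1493 0.1856] rot [-179.72    9.96 -174.48] q [ 49.1   7.8 -72.6 103.2  11.8  65.3  68.6] F [ 0.1  0.1 -0.5] w 0.0404
[0.50252047 0.09235248 0.15927748] [ 1.60000000e+02 -1.27222187e-14  9.59000000e+01]
[564.91556434 148.30912913] body front edge x -0.11604223319809999
shift mm [ 55.4 -52.1  17.2] rotvec [-0.143 -0.132  1.56 ]
```

Call:
{"name": "send_rows", "arguments": {"plan": [[40,28,-26,0,0,0.087,0],[40,28,-26,0,0,0.087,0.1],[40,0,0,0,0,0,0.147],[40,0,0,0,0,0,0.147],[40,0,0,0,0,0,0.147],[40,0,0,0,0,0,0.147],[40,0,0,0,0,0,0.147],[40,0,0,0,0,0,0.147],[40,0,0,0,0,0,0.147],[40,0,0,0,0,0,0.147],[40,0,0,0,0,0,0.147],[40,0,0,0,0,0,0.147]]}}

```text
time_s: 14.95
tool_pos: [0.5007, 0.0939, 0.1788]
tool_rot: [-180.0, -0.3, 95.3]
force: [0.8, 0.2, 0.3]
grip_width: 0.0403
```

Call:
{"name": "send_rows", "arguments": {"plan": [[40,0,0,0,-0.117,0,0],[40,0,0,0,-0.116,0,0],[40,0,0,0,-0.116,0,0],[40,0,0,0,0,0,0]]}}

```text
time_s: 15.35
tool_pos: [0.4984, 0.0937, 0.1782]
tool_rot: [162.9, 0.2, 95.7]
force: [-0.0, 0.3, -0.2]
grip_width: 0.0395
```

Run:
```python
from h import *
o=state();k=env.get_calibration('wrist')
print(proj(k,[.6125,.157,.215]))
plan(o,[.5025,.0924,.1593],[160,0,95.9])
```

```text
t 15.35 pos [0.4984 0.0937 0.1782] rot [1.629e+02 1.600e-01 9.571e+01] q [ 38.8 -16.  -46.4 118.  -12.8  56.5   3.1] F [-0.   0.3 -0.2] w 0.0395
[544.37253414 149.41244495]
shift mm [-1.6 -1.8 19.3] rotvec [-0.051  0.004 -0.002]
```

Run:
```python
from h import *
state();k=env.get_calibration('wrist');np.savez('k6.npz',**k)
im=env.read_camera('wrist');cv2.imwrite('pics/w6.png',im[:,:,::-1])
a=cv2.resize(im[40:240,440:640,::-1],None,fx=3,fy=3,interpolation=cv2.INTER_CUBIC);cv2.imwrite('pics/w6c.png',a)
```

```text
t 15.35 pos [0.4984 0.0937 0.1782] rot [1.629e+02 1.600e-01 9.571e+01] q [ 38.8 -16.  -46.4 118.  -12.8  56.5   3.1] F [-0.   0.3 -0.2] w 0.0395
```

View pics/w6c.png

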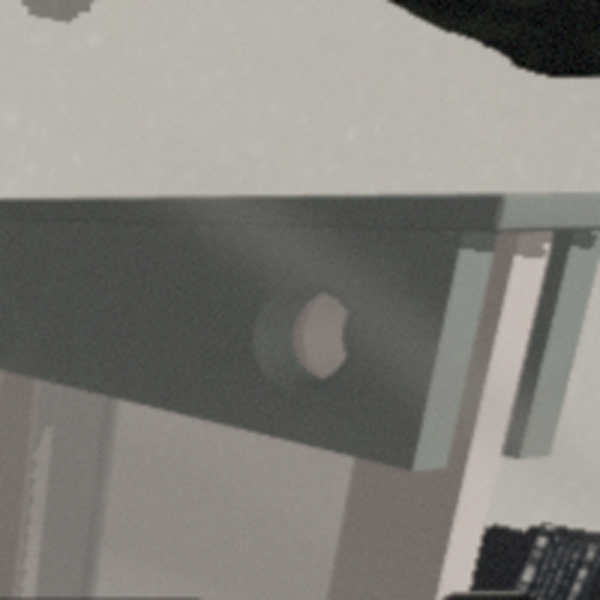

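The picture shows the lock hole at crop (252–345, 288–388). A pink sash crescent inside it gives information on the sash height, so I'll overlay the model circles.

```bash
cat > ov.py <<'E'
from h import *
k=dict(np.load('k6.npz'))
u=lambda x,y:((x+.5)/3+440-.5,(y+.5)/3+40-.5)
I=at_z(k,u(414,469),.245);O=at_z(k,u(459,234),.245)
print(I,O,np.linalg.norm(I-O),'yaw',np.degrees(np.arctan2(-(O-I)[0],(O-I)[1])))
M=(I+O)/2;print('hole from corners',M[:2])
# direct: mouth centre where its ray meets z=.215 
for c in (295,300):print(at_z(k,u(c,338),.215))
im=cv2.imread('pics/w6.png');a=cv2.resize(im[100:200,500:600],None,fx=6,fy=6,interpolation=cv2.INTER_CUBIC)
H=np.array([M[0],M[1],.215])
out=[]
for s in (0,-.008,.008):
    b=a.copy()
    for dx,dz,col in [(0,0,(0,0,255)),(.008,0,(0,255,255)),(.013,s,(0,255,0)),(.026,0,(255,100,0))]:
        pts=[(proj(k,H+ex*dx+ez*dz+.0085*(np.cos(t)*ey+np.sin(t)*ez))-[500,100]+.5)*6-.5 for t in np.linspace(0,6.3,60)]
        cv2.polylines(b,[np.int32(pts)],False,col,1)
    out.append(b[120:480,130:390])
cv2.imwrite('pics/ov.png',np.hstack(out))
E
python3 ov.py
```

```text
[0.60417515 0.1372816  0.245     ] [0.59912683 0.17400784 0.245     ] 0.03707158496123919 yaw 7.826717293268574
hole from corners [0.60165099 0.15564472]
[0.608342   0.15509089 0.215     ]
[0.60957013 0.15516831 0.215     ]
```

View pics/ov.png

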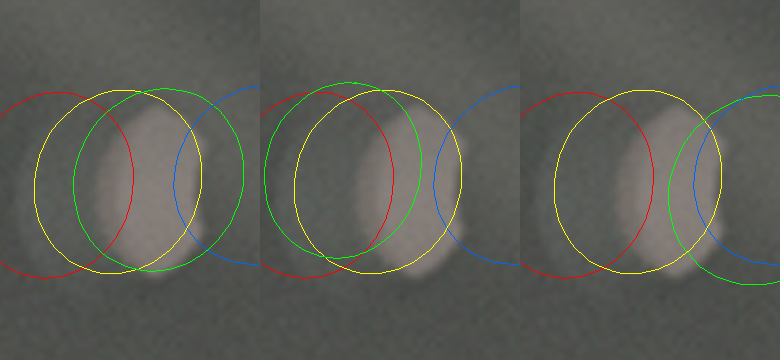

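The rims fit the mouth near (0.611, 0.155) with the sash hole lined up within about 1 mm. That agrees with the 40 N felt at the stop, so the sash is fully up. Next is the pin.

Call:
{"name": "send_rows", "arguments": {"plan": [[40,0,0,-25,0.149,0,0],[40,0,0,-25,0.149,0,0],[40,0,0,-20,0,0,0.146],[40,0,0,0,0,0,0.146],[40,0,0,0,0,0,0.146],[40,0,0,0,0,0,0.146],[40,0,0,0,0,0,0.146],[40,0,0,0,0,0,0.146],[40,0,0,0,0,0,0.146],[40,0,0,0,0,0,0.146],[40,0,0,0,0,0,0.146],[40,0,0,0,0,0,0.146]]}}

```text
time_s: 16.6
tool_pos: [0.49, 0.0924, 0.2465]
tool_rot: [-179.8, 0.1, 11.6]
force: [0.7, -0.7, 0.1]
grip_width: 0.0398
```

Run:
```python
from h import *
o=state();plan(o,[.414,-.321,.25],[180,0,-21])
```

```text
t 16.6 pos [0.49   0.0924 0.2465] rot [-1.7983e+02  8.0000e-02  1.1630e+01] q [ 41.7   0.8 -55.1  98.    0.5  81.6 -91.8] F [ 0.7 -0.7  0.1] w 0.0398
shift mm [-157.8  389.6   -4.4] rotvec [-0.002  0.002  0.57 ]
```

Call:
{"name": "send_rows", "arguments": {"plan": [[60,-17.5,43.3,0,0,0,0],[60,-17.5,43.3,0,0,0,0],[60,-17.5,43.3,0,0,0,0],[60,-17.5,43.3,0,0,0,0],[60,-17.5,43.3,0,0,0,0],[60,-17.5,43.3,0,0,0,0],[60,-17.5,43.3,0,0,0,0],[60,-17.5,43.3,0,0,0,0],[60,-17.5,43.3,0,0,0,0]]}}

```text
time_s: 17.5
tool_pos: [0.4157, -0.3246, 0.246]
tool_rot: [-179.9, 0.1, 12.0]
force: [1.0, 0.4, -0.3]
grip_width: 0.0603
```

Call:
{"name": "send_rows", "arguments": {"plan": [[60,0,0,0,0,0,0.143],[60,0,0,0,0,0,0.143],[60,0,0,0,0,0,0.142],[60,0,0,0,0,0,0.142],[60,0,0,0,0,0,0]]}}

```text
time_s: 18.0
tool_pos: [0.4162, -0.3228, 0.2458]
tool_rot: [-179.9, 0.1, -20.7]
force: [-0.2, 0.0, -0.3]
grip_width: 0.0601
```

```bash
cat > pin.py <<'E'
from h import *
import sys
o=state();k=env.get_calibration('wrist');im=env.read_camera('wrist')
cv2.imwrite(sys.argv[1],im[:,:,::-1]);np.savez('kp.npz',**k)
hsv=cv2.cvtColor(im,cv2.COLOR_RGB2HSV)
print('predicted px grip,tip',proj(k,[.442,-.332,.006]),proj(k,[.512,-.359,.006]))
for r in env.regions_of('wrist','pin'):
    m=r['region'];print(r['confidence'],r['rect'],'sat',hsv[m][:,1].mean())
    if hsv[m][:,1].mean()<90:
        ys,xs=np.nonzero(m);P=np.array([at_z(k,(x,y),.008)[:2] for x,y in zip(xs,ys)])
        c=P.mean(0);u=np.linalg.svd(P-c,full_matrices=False)[2][0];s=(P-c)@u
        if abs(s.min())>abs(s.max()):u=-u;s=-s   # long side = shank
        v=np.array([-u[1],u[0]]);w=(P-c)@v
        g=s<s.min()+.036
        print('axis yaw',np.degrees(np.arctan2(u[1],u[0])),'len',np.ptp(s),'width',np.ptp(w),'tip',c+u*s.max(),'rear',c+u*s.min(),'origin',c+u*(s.min()+.02)+v*(w[g].max()+w[g].min())/2)
        gc=P[g].mean(0);t=P[s>s.max()-.03].mean(0);print('yaw grip->shank',np.degrees(np.arctan2(*(t-gc)[::-1])),gc)
E
python3 pin.py pics/p1.png
```

```text
t 18.0 pos [ 0.4162 -0.3228  0.2458] rot [-1.7993e+02  1.1000e-01 -2.0730e+01] q [ 62.2   3.6 -28.4  95.2   1.7  81.7 -77.1] F [-0.2  0.  -0.3] w 0.0601
predicted px grip,tip [320.63342547 145.18257229] [321.05251584  83.27464174]
0.94 [225.7, 214.5, 292.8, 253.2] sat 104.73197278911564
0.79 [377.9, 91.2, 444.3, 147.5] sat 139.6875
0.68 [307.3, 82.0, 331.0, 161.4] sat 11.697610294117647
axis yaw -22.909265243278238 len 0.09915832231689464 width 0.02610875360086345 tip [ 0.51566866 -0.35947246] rear [ 0.4243317  -0.32087281] origin [ 0.44266975 -0.32885798]
yaw grip->shank -22.81942769756374 [ 0.44098038 -0.32789075]
0.68 [187.5, 88.3, 246.7, 161.1] sat 139.1963601532567
```

View pics/p1.png

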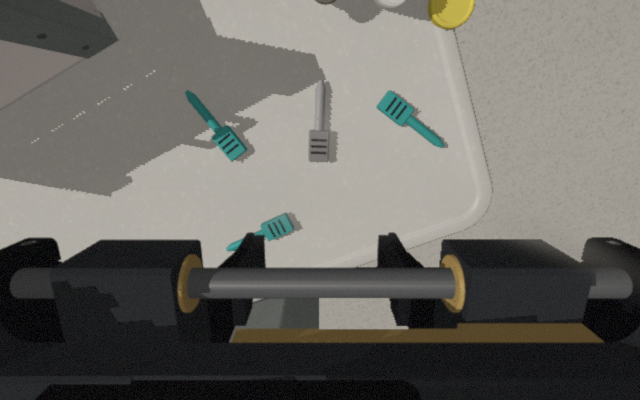

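Run:
```python
from h import *
o=state();plan(o,[.4397,-.3277,.003],[180,0,-22.8])
```

```text
t 18.1 pos [ 0.4158 -0.3225  0.2459] rot [-1.7996e+02  7.0000e-02 -2.0520e+01] q [ 62.2   3.5 -28.4  95.3   1.7  81.7 -76.9] F [-0.3 -0.7 -0.1] w 0.0596
shift mm [ 24.5  -3.3 242.8] rotvec [-0.001  0.001  0.04 ]
```

Call:
{"name": "send_rows", "arguments": {"plan": [[60,8,-1.1,35,0,0,0.038],[60,8,-1.1,40,0,0,0],[60,8.5,-1.1,40,0,0,0],[60,0,0,40,0,0,0],[60,0,0,30,0,0,0],[60,0,0,25,0,0,0],[60,0,0,15,0,0,0],[60,0,0,8,0,0,0],[60,0,0,5,0,0,0],[60,0,0,0,0,0,0]]}}

```text
time_s: 19.1
tool_pos: [0.4392, -0.3288, 0.0086]
tool_rot: [179.9, -0.0, -22.9]
force: [-0.2, -0.3, -0.2]
grip_width: 0.0598
```

Run:
```python
from h import *
o=state();plan(o,[.4397,-.3277,.003],[180,0,-22.8])
```

```text
t 19.1 pos [ 0.4392 -0.3288  0.0086] rot [ 1.7993e+02 -4.0000e-02 -2.2880e+01] q [ 58.3  18.2 -27.7 108.4  10.2  55.8 -86.9] F [-0.2 -0.3 -0.2] w 0.0598
shift mm [-0.  -1.2  5.6] rotvec [ 0.001 -0.001 -0.001]
```

Call:
{"name": "send_rows", "arguments": {"plan": [[60,0,-1,3.5,0,0,0],[60,0,0,2,0,0,0],[60,0,0,0,0,0,0],[15,0,0,0,0,0,0],[15,0,0,0,0,0,0],[15,0,0,0,0,0,0],[15,0,0,0,0,0,0],[15,0,0,0,0,0,0],[15,0,0,0,0,0,0],[15,0,0,0,0,0,0],[15,0,0,0,0,0,0]], "grip_force": 40}}

```text
time_s: 20.2
tool_pos: [0.4392, -0.3276, 0.0028]
tool_rot: [179.9, -0.0, -22.9]
force: [-0.5, -0.1, 0.3]
grip_width: 0.0155
```

Run:
```python
from h import *
state();k=env.get_calibration('wrist');im=env.read_camera('wrist');cv2.imwrite('pics/p2.png',im[:,:,::-1])
print('pred',proj(k,[.4425,-.3289,.006]),proj(k,[.5157,-.3597,.006]))
hsv=cv2.cvtColor(im,cv2.COLOR_RGB2HSV)
for r in env.regions_of('wrist','pin'):print(r['confidence'],r['rect'],hsv[r['region']][:,1].mean())
print(cv2.resize(im[150:345:5,250:390:5,0],None,fx=1,fy=1).tolist().__len__())
for y in range(160,345,6):print(y,im[y,280:366:4,0].tolist())
```

```text
t 20.2 pos [ 0.4392 -0.3276  0.0028] rot [ 1.7993e+02 -2.0000e-02 -2.2920e+01] q [ 58.1  18.6 -27.7 108.7  10.5  55.1 -87.2] F [-0.5 -0.1  0.3] w 0.0155
pred [320.62338791 230.28926737] [320.442842    89.38924043]
0.8 [15.3, 124.6, 167.3, 266.0] 131.3380715876006
0.79 [447.1, 104.0, 594.5, 227.4] 122.2692571037316
0.73 [298.0, 90.6, 347.7, 261.8] 12.02608695652174
39
160 [191, 192, 191, 191, 191, 192, 192, 191, 164, 152, 157, 134, 106, 127, 132, 134, 135, 188, 189, 188, 191, 191]
166 [190, 190, 191, 191, 189, 190, 189, 191, 165, 172, 157, 133, 110, 129, 136, 134, 173, 190, 189, 190, 190, 189]
172 [191, 190, 192, 192, 190, 192, 191, 190, 164, 170, 159, 134, 113, 128, 133, 136, 140, 189, 189, 189, 188, 190]
178 [191, 190, 190, 191, 191, 194, 191, 190, 165, 171, 155, 139, 117, 132, 136, 139, 175, 189, 188, 190, 193, 191]
184 [191, 190, 189, 191, 190, 191, 187, 189, 166, 170, 157, 140, 121, 135, 140, 137, 138, 188, 186, 186, 188, 188]
190 [189, 188, 187, 189, 188, 190, 188, 187, 165, 170, 156, 140, 121, 134, 139, 139, 173, 186, 185, 185, 186, 187]
196 [191, 188, 187, 188, 188, 172, 129, 
[... 1824 characters left out ...]
304 [20, 2, 10, 30, 25, 29, 191, 191, 191, 192, 192, 191, 193, 190, 192, 51, 28, 30, 23, 13, 8, 135]
310 [20, 13, 26, 25, 28, 30, 190, 192, 191, 191, 192, 192, 195, 193, 193, 81, 18, 25, 28, 13, 15, 28]
316 [17, 14, 1, 24, 32, 27, 190, 193, 194, 194, 192, 191, 192, 192, 191, 128, 30, 30, 18, 3, 9, 20]
322 [24, 18, 15, 28, 29, 47, 191, 190, 194, 192, 192, 192, 191, 192, 193, 148, 26, 32, 31, 3, 7, 21]
328 [58, 59, 62, 160, 160, 158, 160, 163, 159, 158, 159, 161, 161, 163, 159, 159, 159, 161, 125, 56, 60, 64]
334 [97, 97, 98, 99, 94, 97, 97, 95, 96, 95, 99, 99, 95, 95, 96, 96, 97, 96, 94, 94, 98, 97]
340 [98, 97, 96, 97, 95, 96, 94, 99, 95, 95, 95, 98, 96, 95, 96, 93, 99, 96, 100, 93, 100, 94]
```

The fingers closed to 15.5 mm over a 26 mm wide grip, so they sit above the pin and the real tips are higher than the reported TCP. The first slip off the bar fits this too. I'll open and feel down gently for the bench.

Call:
{"name": "send_rows", "arguments": {"plan": [[60,0,0,-4,0,0,0],[60,0,0,0,0,0,0],[60,0,0,0,0,0,0],[60,0,0,0,0,0,0],[60,0,0,0,0,0,0],[60,0,0,4,0,0,0],[60,0,0,3,0,0,0],[60,0,0,0,0,0,0]]}}

```text
time_s: 21.1
tool_pos: [0.4387, -0.3272, -0.0009]
tool_rot: [180.0, 0.1, -22.9]
force: [0.5, -0.4, -0.2]
grip_width: 0.0593
```

```bash
sed -i 's/\[.442,-.332,.006\]/[.4425,-.3289,.006]/' pin.py; python3 pin.py pics/p3.png
```

```text
t 21.1 pos [ 0.4387 -0.3272 -0.0009] rot [ 1.7995e+02  5.0000e-02 -2.2910e+01] q [ 58.1  18.9 -27.6 108.8  10.6  54.8 -87.3] F [ 0.5 -0.4 -0.2] w 0.0593
predicted px grip,tip [320.85461384 231.59287778] [322.2276181   95.18436569]
0.87 [447.9, 101.5, 598.2, 225.0] sat 123.90073041168658
0.64 [10.2, 121.0, 165.5, 240.3] sat 134.10292613055043
0.63 [298.4, 89.2, 347.3, 264.5] sat 12.738572262205796
axis yaw -22.749141665076124 len 0.09892078971457616 width 0.025954840843411056 tip [ 0.51549222 -0.35954915] rear [ 0.4242668  -0.32129676] origin [ 0.44268014 -0.32910415]
yaw grip->shank -22.772389521130854 [ 0.44127444 -0.32843281]
```

Call:
{"name": "send_rows", "arguments": {"plan": [[60,0,0,2.5,0,0,0],[60,0,0,2.5,0,0,0],[60,0,0,0,0,0,0]]}}

```text
time_s: 21.5
tool_pos: [0.4389, -0.3274, -0.0056]
tool_rot: [179.9, 0.0, -22.9]
force: [0.9, -0.2, 0.1]
grip_width: 0.0598
```

Call:
{"name": "send_rows", "arguments": {"plan": [[60,0,0,2,0,0,0],[60,0,0,2,0,0,0],[60,0,0,0,0,0,0]]}}

```text
time_s: 21.8
tool_pos: [0.439, -0.3274, -0.0095]
tool_rot: [179.9, 0.0, -22.9]
force: [0.1, 0.9, 0.1]
grip_width: 0.06
```

Call:
{"name": "send_rows", "arguments": {"plan": [[60,0,0,2,0,0,0],[60,0,0,1.5,0,0,0],[60,0,0,0,0,0,0]]}}

```text
time_s: 22.1
tool_pos: [0.4391, -0.3275, -0.0129]
tool_rot: [179.9, 0.0, -22.9]
force: [0.3, 0.1, 0.0]
grip_width: 0.06
```

Call:
{"name": "send_rows", "arguments": {"plan": [[60,0,0,1.5,0,0,0],[60,0,0,1.5,0,0,0],[60,0,0,0,0,0,0]]}}

```text
time_s: 22.4
tool_pos: [0.4391, -0.3275, -0.0159]
tool_rot: [179.9, 0.0, -22.9]
force: [-0.4, 0.1, -0.0]
grip_width: 0.06
```

Call:
{"name": "send_rows", "arguments": {"plan": [[60,0,0,1.5,0,0,0],[60,0,0,0,0,0,0]]}}

```text
time_s: 22.6
tool_pos: [0.4391, -0.3276, -0.0173]
tool_rot: [179.9, -0.0, -22.9]
force: [-0.4, 0.4, -0.4]
grip_width: 0.06
```

Call:
{"name": "send_rows", "arguments": {"plan": [[60,0,0,1.5,0,0,0],[60,0,0,0,0,0,0]]}}

```text
time_s: 22.8
tool_pos: [0.4391, -0.3275, -0.0188]
tool_rot: [179.9, -0.0, -22.9]
force: [-0.4, 0.4, 0.0]
grip_width: 0.0601
```

Call:
{"name": "send_rows", "arguments": {"plan": [[20,0,0,0,0,0,0],[20,0,0,0,0,0,0],[20,0,0,0,0,0,0],[20,0,0,0,0,0,0],[20,0,0,0,0,0,0],[20,0,0,0,0,0,0],[20,0,0,0,0,0,0]], "grip_force": 20}}

```text
time_s: 23.5
tool_pos: [0.4392, -0.3277, -0.0186]
tool_rot: [179.9, -0.0, -22.9]
force: [0.9, -0.4, 0.3]
grip_width: 0.0254
```

Call:
{"name": "send_rows", "arguments": {"plan": [[15,0,0,0,0,0,0],[15,0,0,0,0,0,0],[15,0,0,-5,0,0,0],[15,0,0,-15,0,0,0],[15,0,0,-30,0,0,0],[15,0,0,-40,0,0,0],[15,0,0,-40,0,0,0],[15,0,0,-40,0,0,0],[15,0,0,-40,0,0,0],[15,0,0,0,0,0,0]], "grip_force": 45}}

```text
time_s: 24.5
tool_pos: [0.4428, -0.3292, 0.1992]
tool_rot: [179.7, -0.7, -22.9]
force: [0.5, -0.1, -1.1]
grip_width: 0.025
```

```bash
cat > held.py <<'E'
from h import *
import sys
o=state();k=env.get_calibration('wrist');im=env.read_camera('wrist');cv2.imwrite(sys.argv[1],im[:,:,::-1]);np.savez('kh.npz',**k)
A=R.from_euler('xyz',o['tool_rot'],degrees=True).as_matrix();T=o['tool_pos']
W=lambda p:T+A@np.array(p)
z=-.0246
print('pred origin',proj(k,W([.0038,0,z])),'tip',proj(k,W([.0838,0,z])))
hsv=cv2.cvtColor(im,cv2.COLOR_RGB2HSV)
for r in env.regions_of('wrist','pin'):
    m=r['region'];s=hsv[m][:,1].mean()
    if s<60:
        print(r['confidence'],r['rect'],s)
        ys,xs=np.nonzero(m)
        for y in np.unique(ys)[::12]:print(y,xs[ys==y].min(),xs[ys==y].max(),end=' | ')
E
python3 held.py pics/g1.png
```

```text
t 24.5 pos [ 0.4428 -0.3292  0.1992] rot [179.7   -0.71 -22.88] q [ 60.7   7.4 -29.3  96.9   3.9  75.9 -82.1] F [ 0.5 -0.1 -1.1] w 0.025
pred origin [320.71182652 244.11625307] tip [320.78812612  84.80517907]
```

Call:
{"name": "send_rows", "arguments": {"plan": [[15,0,0,0,0,0,0],[15,0,0,0,0,0,0]]}}

```text
time_s: 24.8
tool_pos: [0.4384, -0.3268, 0.19]
tool_rot: [180.0, 0.1, -22.9]
force: [-0.3, 0.3, -0.6]
grip_width: 0.025
```

```bash
python3 held.py pics/g2.png
python3 - <<'E'
import cv2
im=cv2.imread('pics/g2.png')[:,:,1]
for y in list(range(66,110,4))+list(range(120,245,12)):print(y,im[y,284:360:2].tolist())
E
```

```text
t 24.8 pos [ 0.4384 -0.3268  0.19  ] rot [ 1.7998e+02  1.3000e-01 -2.2910e+01] q [ 60.7   7.9 -29.2  97.5   4.   75.8 -82.2] F [-0.3  0.3 -0.6] w 0.025
pred origin [320.73444509 244.18408001] tip [320.8221809   84.90201341]
0.86 [292.4, 86.8, 347.7, 266.0] 13.643830766507346
85 320 321 | 97 312 330 | 109 309 332 | 121 308 332 | 133 309 331 | 145 310 332 | 157 309 332 | 169 309 331 | 181 310 332 | 193 309 332 | 205 307 331 | 217 296 344 | 229 296 344 | 241 297 344 | 253 297 344 | 265 298 343 | 66 [122, 124, 124, 124, 140, 124, 144, 182, 161, 175, 185, 183, 181, 184, 185, 184, 183, 182, 183, 184, 184, 184, 183, 184, 182, 183, 182, 184, 189, 188, 185, 185, 187, 189, 183, 181, 182, 182]
70 [122, 121, 124, 124, 121, 124, 123, 121, 122, 122, 122, 122, 120, 120, 122, 172, 185, 185, 185, 183, 183, 183, 184, 185, 185, 184, 183, 183, 182, 184, 184, 183, 183, 182, 183, 183, 181, 183]
74 [120, 121, 120, 122, 124, 127, 125, 121, 121, 123, 122, 122, 122, 121, 119, 125, 174, 186, 184, 184, 182, 183, 186, 184, 183, 185, 182, 184, 183, 183, 182, 184, 183, 184, 184, 184, 183, 184]
78 [120, 121, 120, 1
[... 2887 characters left out ...]
, 179]
204 [181, 180, 179, 177, 178, 178, 179, 179, 176, 177, 178, 177, 175, 148, 157, 140, 149, 155, 149, 141, 134, 126, 120, 116, 138, 175, 178, 177, 176, 178, 179, 179, 180, 181, 184, 180, 179, 178]
216 [179, 180, 181, 179, 180, 179, 110, 96, 96, 93, 94, 98, 95, 93, 96, 96, 95, 95, 95, 93, 96, 94, 92, 95, 97, 98, 96, 97, 97, 95, 93, 148, 180, 181, 179, 179, 182, 185]
228 [182, 181, 181, 180, 184, 181, 114, 82, 83, 81, 81, 83, 84, 83, 85, 82, 83, 84, 83, 83, 85, 83, 83, 83, 80, 84, 83, 85, 85, 79, 80, 165, 182, 183, 183, 182, 183, 184]
240 [26, 25, 29, 30, 26, 33, 36, 74, 79, 78, 76, 77, 78, 79, 77, 76, 74, 76, 78, 80, 75, 80, 77, 77, 79, 76, 76, 80, 79, 81, 69, 33, 30, 24, 25, 28, 27, 28]
```

The held pin sits as predicted: tip at row 84.5 against 84.9, shank centred on column 320.5, so it is level and aligned. I turn it to the box yaw and carry it over.

Call:
{"name": "send_rows", "arguments": {"plan": [[15,0,0,-10,0,0,-0.126],[15,0,0,-10,0,0,-0.126],[15,0,0,0,0,0,-0.126],[15,0,0,0,0,0,-0.125],[15,0,0,0,0,0,0]]}}

```text
time_s: 25.4
tool_pos: [0.439, -0.3271, 0.2107]
tool_rot: [180.0, 0.1, 5.9]
force: [0.6, -0.2, -0.5]
grip_width: 0.0249
```

Run:
```python
from h import *
o=state();H=np.array([.611,.155,.215]);plan(o,H-ex*(.0838+.06)-ez*.0246,[180,0,5.9])
```

```text
t 25.4 pos [ 0.439  -0.3271  0.2107] rot [1.7999e+02 6.0000e-02 5.9300e+00] q [ 62.5   7.4 -31.1  95.7   4.   78.  -53.3] F [ 0.6 -0.2 -0.5] w 0.0249
shift mm [  77.1 -461.8   20.1] rotvec [0.    0.001 0.001]
```

Call:
{"name": "send_rows", "arguments": {"plan": [[15,6.4,-25,0,0,0,0],[15,6.4,-40,0,0,0,0],[15,6.4,-42,0,0,0,0],[15,6.4,-42,0,0,0,0],[15,6.4,-42,0,0,0,0],[15,6.4,-42,0,0,0,0],[15,6.4,-42,0,0,0,0],[15,6.4,-42,0,0,0,0],[15,6.4,-42,0,0,0,0],[15,6.4,-42,0,0,0,0],[15,6.4,-36,10,0,0,0],[15,6.4,-25,10,0,0,0]]}}

```text
time_s: 26.6
tool_pos: [0.4677, 0.1432, 0.1908]
tool_rot: [179.9, -0.1, 5.9]
force: [-0.2, -0.8, -1.7]
grip_width: 0.025
```

Call:
{"name": "send_rows", "arguments": {"plan": [[15,25,0,0,0,0,0],[15,22,0,0,0,0,0],[15,0,0,0,0,0,0],[15,0,0,0,0,0,0]]}}

```text
time_s: 27.0
tool_pos: [0.5143, 0.1453, 0.19]
tool_rot: [-180.0, 0.1, 5.8]
force: [0.0, 0.9, -1.1]
grip_width: 0.0248
```

```bash
python3 held.py pics/g3.png
python3 - <<'E'
from h import *
o=state();H=np.array([.611,.155,.215]);plan(o,H-ex*(.0838+.008)-ez*.0246,[180,0,5.9])
k=dict(np.load('kh.npz'))
for n,a in [('inner',-.02),('outer',.02),('c',0)]:print(n,proj(k,H+ey*a+ez*.03))
im=cv2.imread('pics/g3.png');cv2.imwrite('pics/g3c.png',cv2.resize(im[0:266,160:480],None,fx=2.2,fy=2.2,interpolation=cv2.INTER_CUBIC))
E
```

```text
t 27.0 pos [0.5143 0.1453 0.19  ] rot [-1.7998e+02  1.4000e-01  5.8200e+00] q [  36.    11.1  -60.4   98.3    9.9   76.4 -110.5] F [ 0.   0.9 -1.1] w 0.0248
pred origin [321.01238557 244.28027589] tip [321.12810928  85.01008817]
0.75 [296.4, 87.6, 346.1, 266.8] 13.037011050692861
85 320 321 | 97 311 329 | 109 309 332 | 121 309 332 | 133 310 332 | 145 309 332 | 157 309 332 | 169 309 332 | 181 309 332 | 193 309 332 | 205 308 333 | 217 296 345 | 229 296 345 | 241 297 344 | 253 297 344 | 265 297 343 | t 27.1 pos [0.514  0.145  0.1905] rot [1.7991e+02 7.0000e-02 5.8600e+00] q [  36.1   11.   -60.4   98.4    9.9   76.4 -110.4] F [ 0.5 -0.2 -1.1] w 0.0248
shift mm [5.7 0.  0.1] rotvec [ 0.002  0.001 -0.001]
inner [376.16361423  40.71051476]
outer [266.76260525  40.84765538]
c [321.45314276  40.77909756]
```

View pics/g3c.png

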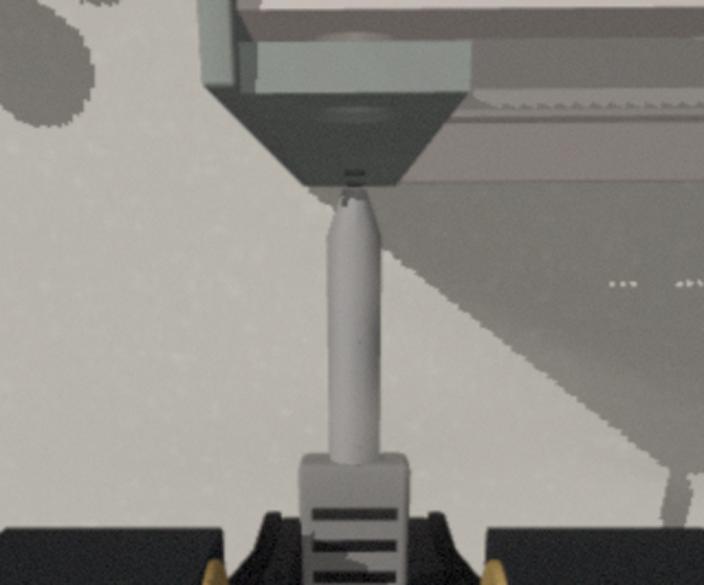

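The hole's lit ellipse is centred at crop (358,113), 16 mm wide as expected. The pin axis is at column 354, so I shift 1 mm right and push in, checking force.

Call:
{"name": "send_rows", "arguments": {"plan": [[15,4,1,0,0,0,0],[15,5,0,0,0,0,0],[15,5,0,0,0,0,0],[15,4,0,0,0,0,0],[15,4,0,0,0,0,0],[15,0,0,0,0,0,0]]}}

```text
time_s: 27.7
tool_pos: [0.5373, 0.1463, 0.1906]
tool_rot: [180.0, 0.0, 5.9]
force: [0.1, -0.7, -0.1]
grip_width: 0.0248
```

Call:
{"name": "send_rows", "arguments": {"plan": [[15,5,0,0,0,0,0],[15,5,0,0,0,0,0],[15,5,0,0,0,0,0],[15,0,0,0,0,0,0]]}}

```text
time_s: 28.1
tool_pos: [0.5524, 0.1477, 0.1906]
tool_rot: [180.0, 0.0, 5.9]
force: [-0.5, -0.4, -0.1]
grip_width: 0.0248
```

Call:
{"name": "send_rows", "arguments": {"plan": [[15,5,0,0,0,0,0],[15,5,0,0,0,0,0],[15,0,0,0,0,0,0]]}}

```text
time_s: 28.4
tool_pos: [0.5624, 0.1487, 0.1907]
tool_rot: [180.0, 0.0, 5.9]
force: [-0.5, -0.1, -0.5]
grip_width: 0.0248
```

Call:
{"name": "send_rows", "arguments": {"plan": [[15,5,0,0,0,0,0],[15,5,0,0,0,0,0],[15,5,0,0,0,0,0],[15,0,0,0,0,0,0]]}}

```text
time_s: 28.8
tool_pos: [0.5773, 0.1503, 0.1906]
tool_rot: [180.0, 0.0, 5.9]
force: [-0.7, -0.1, -0.4]
grip_width: 0.0246
```

Call:
{"name": "send_rows", "arguments": {"plan": [[15,3,0,0,0,0,0],[15,3,0,0,0,0,0],[15,0,0,0,0,0,0]]}}

```text
time_s: 29.1
tool_pos: [0.5829, 0.1509, 0.1907]
tool_rot: [179.9, 0.0, 5.9]
force: [-0.7, -0.7, -0.8]
grip_width: 0.0247
```

Call:
{"name": "send_rows", "arguments": {"plan": [[15,2,0,0,0,0,0],[15,1,0,0,0,0,0],[15,0,0,0,0,0,0]]}}

```text
time_s: 29.4
tool_pos: [0.5857, 0.1512, 0.1907]
tool_rot: [179.9, 0.0, 5.9]
force: [-0.6, -0.8, -0.9]
grip_width: 0.0249
```

Call:
{"name": "send_rows", "arguments": {"plan": [[15,1,0,0,0,0,0],[15,1,0,0,0,0,0],[15,0,0,0,0,0,0]]}}

```text
time_s: 29.7
tool_pos: [0.5877, 0.1514, 0.1907]
tool_rot: [179.9, 0.0, 5.9]
force: [-0.3, 0.1, -0.5]
grip_width: 0.0246
```

Call:
{"name": "send_rows", "arguments": {"plan": [[15,1,0,0,0,0,0],[15,1,0,0,0,0,0],[15,0,0,0,0,0,0]]}}

```text
time_s: 30.0
tool_pos: [0.5885, 0.1515, 0.1905]
tool_rot: [179.9, 0.2, 5.9]
force: [-3.7, -2.2, 0.9]
grip_width: 0.0251
```

Call:
{"name": "send_rows", "arguments": {"plan": [[15,1,0,0,0,0,0],[15,1,0,0,0,0,0],[15,0,0,0,0,0,0]]}}

```text
time_s: 30.3
tool_pos: [0.5884, 0.1516, 0.1903]
tool_rot: [179.8, 0.4, 6.0]
force: [-10.2, -1.8, 3.8]
grip_width: 0.0252
```

The shoulder contacts at 10 N with TCP x 0.588, which puts it at 0.612 as expected. I relieve the push and let go.

Call:
{"name": "send_rows", "arguments": {"plan": [[15,-2,0,0,0,0,0],[15,0,0,0,0,0,0],[50,0,0,0,0,0,0],[50,0,0,0,0,0,0],[50,0,0,0,0,0,0],[50,0,0,0,0,0,0],[50,0,0,0,0,0,0],[50,-8,0,0,0,0,0],[50,-25,0,0,0,0,0],[50,-30,0,0,0,0,0],[50,-30,0,0,0,0,0],[50,0,0,0,0,0,0]]}}

```text
time_s: 31.5
tool_pos: [0.4935, 0.1421, 0.1904]
tool_rot: [179.7, 0.1, 6.0]
force: [0.6, -0.6, 0.2]
grip_width: 0.05
```

Run:
```python
from h import *
state();k=env.get_calibration('wrist');im=env.read_camera('wrist');cv2.imwrite('pics/f1.png',im[:,:,::-1]);np.savez('kf.npz',**k)
H=np.array([.611,.1545,.215])
for n,P in [('shoulder',H),('grip end',H-ex*.04),('corners',H-ex*.04+ey*.013),('',H-ex*.04-ey*.013)]:print(n,proj(k,P))
hsv=cv2.cvtColor(im,cv2.COLOR_RGB2HSV)
for r in env.regions_of('wrist','pin'):print(r['confidence'],r['rect'],hsv[r['region']][:,1].mean())
for c in('scene','top'):
    im=env.read_camera(c);kk=env.get_calibration(c);cv2.imwrite(f'pics/f_{c}.png',im[:,:,::-1]);print(c,proj(kk,H-ex*.02))
    for q in('pin','sash_handle','forceps','beaker'):
        for r in env.regions_of(c,q):print(c,q,r['confidence'],r['rect'])
```

```text
t 31.5 pos [0.4935 0.1421 0.1904] rot [1.7967e+02 1.0000e-01 5.9800e+00] q [  39.1    7.3  -61.9  100.9    6.9   75.9 -108.3] F [ 0.6 -0.6  0.2] w 0.05
shoulder [321.27985969   1.97695443]
grip end [321.08020632  97.73029366]
corners [293.42290669  97.67045244]
 [348.71141232  97.79007842]
0.88 [607.9, 143.9, 639.7, 231.2] 109.81204379562044
0.66 [291.4, 2.4, 350.8, 97.6] 12.746276889134032
scene [265.67765572 205.31732931]
scene pin 0.67 [385.8, 220.1, 401.3, 235.1]
scene pin 0.56 [395.1, 186.9, 421.1, 192.8]
scene pin 0.44 [346.7, 208.7, 370.3, 218.8]
scene sash_handle 0.59 [253.3, 149.4, 310.7, 219.3]
top [237.41709156 166.69316405]
top pin 0.58 [360.4, 194.6, 374.4, 225.6]
top pin 0.5 [433.5, 221.7, 451.5, 253.4]
top pin 0.49 [345.5, 253.6, 379.6, 267.3]
top pin 0.42 [238.5, 137.5, 245.1, 173.9]
```

Call:
{"name": "send_rows", "arguments": {"plan": [[50,0,0,-30,0,0,0],[50,0,0,-40,0,0,0],[50,0,0,-20,0,0,0],[50,0,0,0,0,0,0],[50,0,0,0,0,0,0]]}}

```text
time_s: 32.6
tool_pos: [0.4971, 0.1422, 0.2806]
tool_rot: [179.9, 0.0, 5.9]
force: [0.3, 0.6, -0.2]
grip_width: 0.0498
```

Run:
```python
from h import *
state();k=env.get_calibration('wrist');im=env.read_camera('wrist');cv2.imwrite('pics/f2.png',im[:,:,::-1])
H=np.array([.611,.1545,.221])
print('top face: shoulder',proj(k,H),'end',proj(k,H-ex*.04),'plate top',proj(k,[.611,.1545,.245]))
hsv=cv2.cvtColor(im,cv2.COLOR_RGB2HSV)
for r in env.regions_of('wrist','pin'):
    if hsv[r['region']][:,1].mean()<60:print(r['confidence'],r['rect'])
for c in (302,306,312,320,328,334,338):print(c,im[20:130:2,c,1].tolist())
a=cv2.imread('pics/scene0.png').astype(int);b=cv2.imread('pics/f_scene.png').astype(int);print('forceps diff',abs(a-b)[325:345,250:285].mean())
```

```text
t 32.6 pos [0.4971 0.1422 0.2806] rot [1.7993e+02 1.0000e-02 5.9100e+00] q [  40.6    4.5  -62.    92.3    4.    85.6 -105.7] F [ 0.3  0.6 -0.2] w 0.0498
top face: shoulder [320.25000832  46.06137888] end [320.23547816 106.63764064] plate top [320.22561729  38.95954162]
0.9 [301.8, 3.1, 341.3, 107.4]
302 [92, 90, 92, 128, 138, 137, 136, 139, 138, 138, 91, 64, 64, 62, 64, 68, 63, 67, 64, 67, 66, 111, 115, 113, 110, 112, 112, 112, 121, 127, 126, 133, 133, 130, 138, 142, 142, 140, 146, 145, 144, 151, 148, 171, 173, 172, 171, 174, 172, 173, 175, 172, 173, 175, 173]
306 [92, 91, 92, 129, 138, 138, 138, 134, 138, 138, 91, 62, 66, 66, 69, 66, 69, 70, 66, 66, 65, 69, 46, 41, 113, 122, 121, 119, 48, 42, 107, 124, 121, 114, 52, 60, 112, 121, 120, 119, 122, 121, 110, 125, 175, 173, 173, 174, 173, 173, 174, 173, 171, 173, 173]
312 [88, 89, 82, 128, 136, 137, 136, 135, 138, 138, 83, 63, 69, 74, 68, 66, 70, 69, 70, 71, 73, 67, 23, 15, 90, 121, 118, 118, 39, 44, 112, 119, 117, 107, 41, 44, 114, 118, 121, 116, 116, 121, 103, 124, 171, 174, 172, 173, 174, 174, 171, 174, 172, 174, 173]
320 [89, 88, 86
[... 336 characters left out ...]
4, 45, 34, 51, 122, 118, 120, 88, 29, 45, 117, 116, 118, 85, 27, 60, 115, 120, 114, 115, 116, 115, 95, 159, 174, 174, 173, 173, 172, 173, 173, 172, 174, 174, 174]
334 [89, 88, 91, 127, 135, 133, 133, 134, 135, 132, 82, 61, 65, 65, 71, 72, 71, 66, 68, 73, 69, 72, 67, 104, 106, 110, 110, 108, 110, 110, 112, 109, 112, 109, 108, 111, 112, 111, 112, 110, 110, 110, 88, 159, 175, 175, 174, 173, 172, 173, 171, 171, 172, 173, 172]
338 [89, 89, 94, 127, 134, 134, 133, 133, 135, 132, 85, 63, 65, 64, 60, 62, 59, 60, 57, 63, 59, 61, 59, 67, 89, 96, 97, 85, 89, 91, 90, 88, 92, 86, 88, 90, 89, 91, 79, 83, 80, 80, 98, 162, 172, 174, 175, 174, 174, 173, 172, 171, 173, 171, 173]
forceps diff 11.27095238095238
```

Call:
{"name": "send_rows", "arguments": {"plan": [[50,-10,30,-20,0,0,0],[50,0,45,0,0,0,0],[50,0,45,0,0,0,0],[50,0,45,0,0,0,0],[50,0,45,0,0,0,0],[50,0,45,0,0,0,0],[50,0,45,0,0,0,0],[50,0,45,0,0,0,0],[50,0,0,0,0,0,0]]}}

```text
time_s: 33.6
tool_pos: [0.5205, -0.2107, 0.2981]
tool_rot: [180.0, 0.2, 5.2]
force: [0.2, -0.6, 0.1]
grip_width: 0.0501
```

Run:
```python
from h import *
state()
for c,(y0,y1,x0,x1) in [('top',(205,265,165,190)),('scene',(325,345,258,284))]:
    im=env.read_camera(c)[:,:,::-1].copy();cv2.imwrite(f'pics/z_{c}.png',im);a=cv2.imread(f'pics/{c}0.png')
    A,B=a[y0:y1,x0:x1].astype(np.float32).mean(2),im[y0:y1,x0:x1].astype(np.float32).mean(2)
    print(c,'diff',abs(A-B).mean(),'shift',cv2.phaseCorrelate(A,B))
    for q in('forceps','beaker','sash_handle'):
        for r in env.regions_of(c,q):print(c,q,r['confidence'],r['rect'])
```

```text
t 33.6 pos [ 0.5205 -0.2107  0.2981] rot [179.96   0.25   5.24] q [ 59.1   9.7 -45.4  84.9   7.   88.4 -70.8] F [ 0.2 -0.6  0.1] w 0.0501
top diff 13.21 shift ((0.49346251094831395, 0.06741442152119248), 1.0050435118675232)
top sash_handle 0.79 [228.3, 137.2, 348.3, 165.4]
scene diff 3.3698719 shift ((0.452114962940529, -0.027799136380126654), 0.9653268134152447)
scene sash_handle 0.86 [258.1, 154.8, 307.6, 218.7]
scene sash_handle 0.55 [224.4, 147.1, 320.0, 256.7]
```

```bash
python3 -c "
from cell import env
print(env.sign_off())"
```

```text
the job is handed in; nothing more can be done
None
```

The sash is fully up, the grey pin is through the lock hole with its grip against the left upright, and I handed the job in at about 34 s with the gripper well clear.

- **Sash:** The first grip slipped off the bar because the real fingertips sit about 19 mm above the reported TCP. A lower grip lifted it at about 11 N until it stopped hard at 40 N. My camera estimate of the travel was about 92 mm, not 100 mm. A view into the lock hole, though, showed the sash hole lined up within about 1 mm, so I took it as fully up.
- **Pin:** My first close landed above the pin without moving it. I regripped at bench level, checked it was level, moved 1 mm sideways at the mouth and slid it in with almost no force. It met the upright at 10 N with the shoulder at x = 0.612, against 0.611 measured. I eased off and let go. In the last wrist picture the end of the grip was at row 105–106, against 106.6 expected when home, with no gap visible.
- **Forceps:** Before-and-after pictures show under 0.5 px of shift. The brightness in the top-view patch did change (13 levels), and the detector did not find the forceps again at the end.
- **Beaker:** The detector never found it, so I could not check it directly. The gripper never went inside the box.

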